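# Turn the kitting carousel and tip the glue stick into its empty compartment

## Robot

A 6-joint arm with a two-finger parallel gripper is mounted at the origin on a cart in front of the work surface, level with it; the furniture and walls round the work are solid. World frame = base frame: x ahead of the robot, y to its left, z up, the work surface at z = 0. Lengths are in m, angles in rad, forces in N, time in s.
With the tool pointing down it reaches from about 0.35 to 0.725 m from the base axis. Payload 6 kg.
Tool frame: the origin (TCP) lies midway between the tips of the shut fingers; the grasp point (between the pads) lies 19 mm behind it; y points along the fingers, x is the direction in which the jaws open and shut, and the axes are right-handed (so a half turn about y gives the same grasp; the last joint's range is limited). The gripper opens to 85 mm and grips with 20 to 120 N. Pads are 22 mm wide; open, the fingers measure 114 mm over their backs; the gripper's body (76 mm by 85 mm) begins 54 mm behind the grasp point. The pads swing forward as they close: fully open they stand 13 mm farther back than shut.
Start: joints at [1.579, 0.04, 0.085, 0, -1.615, -0.334], TCP at [0.192, 0.568, 0.231] pointing down, gripper open.
Joint ranges: [-2.56, 2.56], [-1.29, 2.01], [-1.08, 1.49], [-3.29, 1.98], [-2.81, -0.18], [-2.99, 2.99]. Speed limits (rad/s): [2.57, 2.57, 3.01, 3.14, 3.14, 3.14].

## Interface

Orientations are given as a rotation vector (axis times angle).
In Python, from station import observe, snapshot, camera_model, job_done gives the robot as it stands.
- The arm moves only by the tool carry_out, never from a script. Its argument "moves" is one flat list of numbers, 5 for each row, row after row: the closure, from 0 (fully open) to 1 (shut), then the shift along the world's x, y, z in units of 30 mm (1.0 is 30 mm), then the turn about the world's z in units of 5 degrees (1.0 is 5 degrees). In form: [gripper, x, y, z, twist, gripper, x, y, z, twist, ...]. A call has 1 to 12 rows; each row is the pose to reach, as a shift and turn from the pose commanded when the call began; what a row does not reach only later rows make up. A row lasts 1/12 s, in which the tool goes at most 41.7 mm and 7.16 degrees, less where a joint would pass 70% of its speed; a pose out of reach is approached as far as the arm can. A call with a gripper value outside its range is refused whole. The fingers move at their own pace and stop on an object; "force" is the grip in N (left out, the last holds). Time passes only in rows, so rows that repeat a pose let the fingers close. It gives the time, the measured TCP pose, the force and the opening at its end, in the units of the state.
- observe(): the state, without advancing time (a new reading comes with each control period).
- snapshot(name): name is "scene" or "top" or "wrist"; returns the picture (420x560x3 uint8, red, green, blue); there is no depth.
- camera_model(name): a dict with "fx", "fy", "cx", "cy" (pixels), "distortion" ([k1, k2, p1, p2, k3] as OpenCV has them; the pictures are not rectified), "xyz" and "attitude" of the camera in the world. Camera axes: x right, y up, looking along -z (the intrinsics and any distortion apply to the point x, -y, -z); pixel columns grow to the right and rows downward; lengths in m; the calibration is good to about 2 mm. A picture is of the moment at which its call begins: read the wrist's pose just before it. camera_model takes no time and is no camera call; for the wrist camera it gives the pose at the moment of the call.
- job_done(): hands the job in, once; it reports no verdict.
The state is a dict: "time": time; "joint_pos": joint angles; "joint_vel": joint speeds; "joint_torque": joint torques, N m; "position": TCP position; "orientation": TCP orientation; "contact_force": force on the tool from outside, world axes, zero at the start; "ft_torque": the same for the moment, N m; "opening": opening from 0.0 (shut) to 1.0 (fully open).
Only numpy, scipy, OpenCV 4.12 (cv2) and the standard library are available. Lean on these libraries where they do the work, as an engineer would, in place of code of your own. Each camera call takes 0.05 s, during which the arm holds its last target.

## Task

Turn the kitting carousel by its upright peg so that its empty compartment stands squarely under the drop chute. Then lift the tipping tray by its ball knob so that the glue stick rolls down the chute into that compartment, and let the tray down again, leaving the carousel where you set it.

Things in the scene. Friction and masses are not known exactly. Their poses are not given: they have to be found in the camera images.
- station: Fixed plywood-based station with carousel, aluminium drop chute and tipping tray. Origin on the table, on the carousel's vertical axis; z up, +y from that axis towards chute and tray (about the robot's left). Spout: x +-60, y 53..115, z 95..200 mm; chute and posts go on to y 255, x +-72, none above z 200. Tray hinge: line along x through y 160, z 165 mm.
- carousel (a joint): Angle of the grey round bin (300 mm wide, rim 81 mm over the table) with three open 120-degree compartments: one empty, one with a wide tape roll, one with two small rolls (rolls held in place). 0: empty one squarely under the chute, its middle in station +y; grows counter-clockwise from above. Starts at -1.25 to -0.55, stops at +-2; light friction, 1 to 2 N at the peg; stays where left.
- peg_grip (a point): Grip point on the axis of the carousel's upright round black peg, 20 mm thick, 114 mm over the table; peg top at 134 mm, bare shaft down to 84 mm. It stands 105 mm from the carousel axis on the wall between the two filled compartments, exactly opposite the middle of the empty one (at joint 0: in station -y), and moves in a level circle about the axis.
- empty_mid (a point): Point on the floor of the empty compartment, 85 mm from the carousel axis in the middle of the 120 degrees; it turns with the carousel. The floor is 35 mm above the table, the compartment's walls are 45 mm high.
- tip_tray (a joint): Angle of the aluminium tray, 106 mm wide, open at its hinge end. 0 at rest on a rubber bar, grows as the knob end is lifted, stop at 1.05. At rest its floor falls 8 degrees away from the chute, so the stick starts to roll at about 0.2; 0.8 surely empties it. Tray weighs 0.25 kg and falls back by itself when let go.
- tray_knob (a point): Centre of the black ball knob, 30 mm in diameter, on a steel stalk at the free end of the tray; at rest at x 0, y 316, z 163 mm in the station frame, free on both sides. Lifting carries it on an arc of 156 mm radius about the tray's hinge, up and towards the chute; gripped across the station's x, the ball can turn between the fingers.
- glue_stick: The loose glue stick, white with an orange cap, 25 mm in diameter and 88 mm long, about 30 g, lying across the tipping tray at its rear wall. Origin under the middle of its length on its underside; its y runs along its length.
Not all that is in view belongs to the job. Of the things that look like the glue_stick, the middle-sized one is meant.

How it is judged:
On the way, in this order (a step that is already met when the one before it is completed fails the run):
1. the empty compartment is turned under the chute, within 12 degrees, with the tray still down (value of joint carousel between -0.21 and 0.21 rad and value of joint tip_tray below 0.12 rad), for 0.2 s.
2. the tray is tipped with the empty compartment under the chute (value of joint carousel between -0.21 and 0.21 rad and value of joint tip_tray above 0.25 rad), for 0.1 s.
At the end, for the whole second after the job is handed in: The glue stick lies still inside the empty compartment (its middle within 65 mm of the compartment's middle and less than 60 mm above the floor), the carousel stands with that compartment within 12 degrees of squarely under the chute, and the tray is down again (within 6 degrees) (value of joint carousel between -0.21 and 0.21 rad and value of joint tip_tray below 0.1 rad and horizontal distance between glue_stick and empty_mid below 0.065 m and z of glue_stick in the frame of empty_mid between -0.01 and 0.06 m and linear speed of glue_stick below 0.03 m/s); the robot touches nothing.
It also fails if it takes over 51 s, if anything falls off the work surface, if the arm or the gripper's body presses on something with over 40 N, if the wrist force passes 120 N, or if a joint passes its speed limit or range.

## Working session

There is one attempt and no reset: what is moved stays moved. The work goes in short steps, Python scripts to look and compute and a tool call to move; the robot and the scene stay as the last step left them, time stands still between calls to the robot, and variables do not carry over. Pictures are saved under pics/ and viewed, and the job is handed in when it is done.

Besides the shell and the picture viewer there is one more tool, called after ">>>" in YAML: its name, and indented under it one key for each argument. carry_out: Moves the arm, as the interface text tells. Its arguments: {"type":"object","properties":{"moves":{"type":"array","items":{"type":"number"}},"force":{"type":"number"}},"required":["moves"]}

```bash
mkdir -p pics; ls
python3 - <<'E'
from station import *
import cv2
print(observe())
for n in ["scene","top","wrist"]:
    print(n,camera_model(n))
    cv2.imwrite(f"pics/{n}0.png",cv2.cvtColor(snapshot(n),cv2.COLOR_RGB2BGR))
E
```

```text
pics
{'time': 0.0, 'joint_pos': array([ 1.57871710e+00,  4.08245719e-02,  8.37844720e-02, -4.85046113e-04,
       -1.61549044e+00, -3.33694361e-01]), 'joint_vel': array([ 0.00019925,  0.00065353,  0.00094855, -0.00032298, -0.0007244 ,
       -0.00019421]), 'joint_torque': array([-2.01351663e-04, -3.68217552e+01,  3.47425497e+01,  6.93233907e+00,
       -5.38350432e-03,  3.78094398e-06]), 'position': array([0.19183779, 0.56815245, 0.23025294]), 'orientation': array([-1.03857951,  1.4443055 , -1.44632908]), 'contact_force': array([-0.15762587, -0.34869315,  0.23424212]), 'ft_torque': array([-0.02391379, -0.04613547, -0.01923634]), 'opening': 0.9972963458705809}
scene {'fx': 504.7544514815922, 'fy': 504.7544514815922, 'cx': 272.4709015209961, 'cy': 205.65747366982114, 'distortion': array([0.0071169, 0.       , 0.       , 0.       , 0.       ]), 'xyz': array([ 0.00553525, -0.34145269,  0.80695823]), 'attitude': array([ 0.71104246, -0.41118542, -0.97399464])}
top {'fx': 487.12751519511704, 'fy': 487.12751519511704, 'cx': 276.4839092819883, 'cy': 205.4872946989992, 'distortion': array([-0.07846153,  0.        ,  0.        ,  0.        ,  0.        ]), 'xyz': array([5.11284930e-01, 9.36653722e-04, 1.27371651e+00]), 'attitude': array([ 0.03281388, -0.03855966, -1.5923984 ])}
wrist {'fx': 311.22044717429986, 'fy': 311.22044717429986, 'cx': 274.9635609335663, 'cy': 205.68976702822115, 'distortion': array([-0.05223895,  0.        ,  0.        ,  0.        ,  0.        ]), 'xyz': array([0.27128743, 0.54141695, 0.37243324]), 'attitude': array([-0.22429284,  0.30946736, -1.87833133])}
```

View pics/scene0.png

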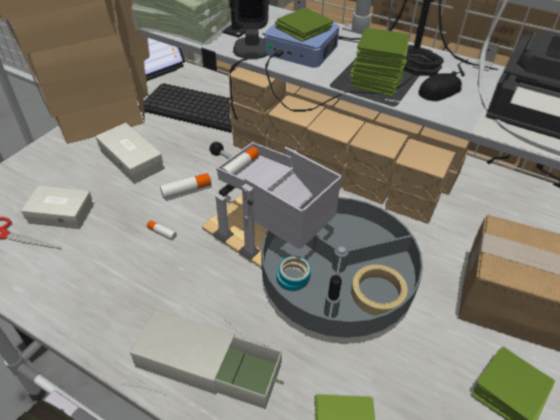

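View pics/top0.png

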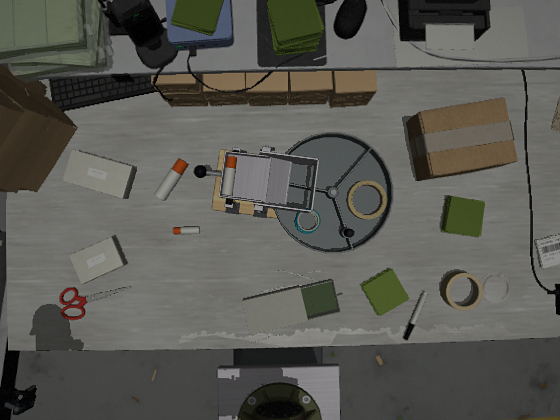

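View pics/wrist0.png

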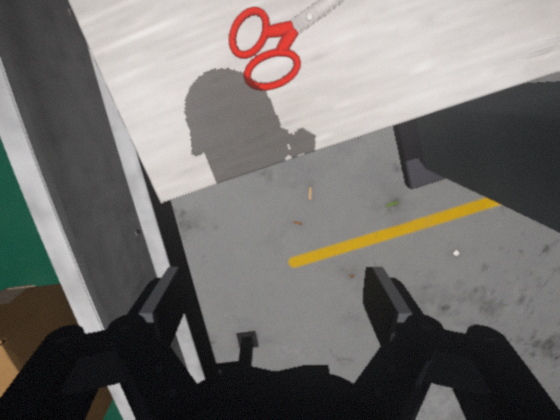

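```bash
cat > h.py <<'E'
import numpy as np, cv2
from scipy.spatial.transform import Rotation as R
from station import *
def ray(m,uv):
    K=np.array([[m['fx'],0,m['cx']],[0,m['fy'],m['cy']],[0,0,1]])
    p=cv2.undistortPoints(np.array([[uv]],float),K,np.array(m['distortion']))[0,0]
    d=R.from_rotvec(m['attitude']).apply([p[0],-p[1],-1]); return np.array(m['xyz']),d/np.linalg.norm(d)
def tri(obs):
    A=np.zeros((3,3));b=np.zeros(3);rs=[ray(m,uv) for m,uv in obs]
    for o,d in rs:
        P=np.eye(3)-np.outer(d,d);A+=P;b+=P@o
    x=np.linalg.solve(A,b);return x,[np.linalg.norm((np.eye(3)-np.outer(d,d))@(x-o))*1000 for o,d in rs]
def atz(m,uv,z):
    o,d=ray(m,uv);return o+d*(z-o[2])/d[2]
def proj(m,X):
    K=np.array([[m['fx'],0,m['cx']],[0,m['fy'],m['cy']],[0,0,1]])
    c=R.from_rotvec(m['attitude']).inv().apply(np.atleast_2d(X)-m['xyz'])*[1,-1,-1]
    return cv2.projectPoints(c,np.zeros(3),np.zeros(3),K,np.array(m['distortion']))[0][:,0]
E
python3 - <<'E'
import cv2
a=cv2.imread('pics/scene0.png');b=cv2.imread('pics/top0.png')
cv2.imwrite('pics/s_z.png',cv2.resize(a[130:340,190:430],None,fx=3.3,fy=2.8,interpolation=cv2.INTER_CUBIC)[:,:])
cv2.imwrite('pics/t_z.png',cv2.resize(b[120:260,180:400],None,fx=3.6,fy=3.6,interpolation=cv2.INTER_CUBIC))
E
```

```text
(no output)
```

View pics/s_z.png

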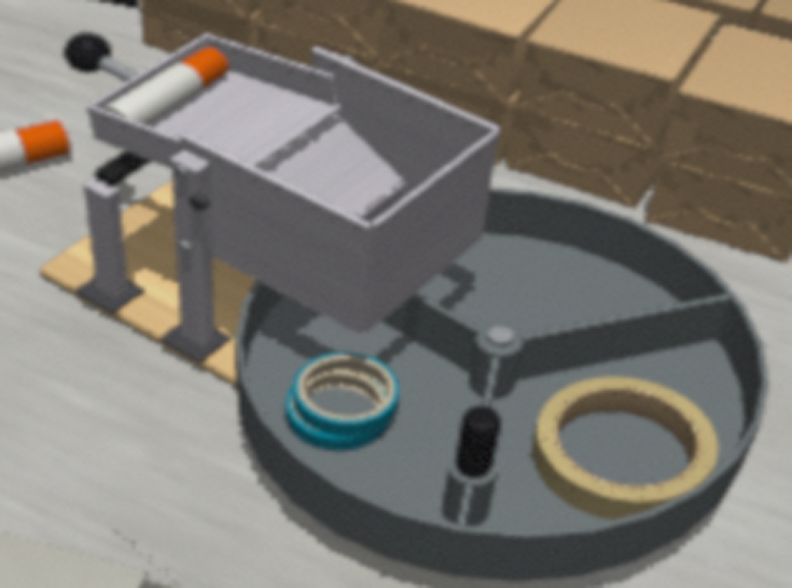

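View pics/t_z.png

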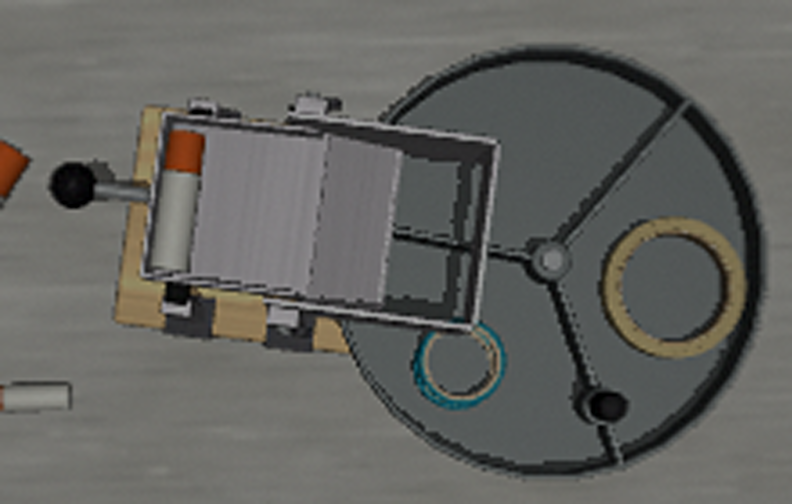

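Run:
```python
from h import *
s=camera_model('scene');t=camera_model('top')
P={'knob':((216.7,148.6),(200.3,171.4)),'peg':((335.8,278.2),(349.2,232.2)),'hub':((341.5,248.6),(332.5,191.9)),'c1':((340.6,176.4),(318,158.9)),'c2':((302.4,209.3),(311.4,210.6))}
X={}
for k,(a,b) in P.items():
    X[k],r=tri([(s,a),(t,b)]); print(k,X[k].round(4),np.round(r,1))
k,h,p=X['knob'],X['hub'],X['peg']
d=(k-h)[:2]; print('dist',np.linalg.norm(d),'yaw of station y',np.degrees(np.arctan2(d[1],d[0])))
c=((X['c1']+X['c2'])/2-h)[:2];print('spout',np.linalg.norm(c),np.degrees(np.arctan2(c[1],c[0])),np.linalg.norm(X['c1']-X['c2']))
e=X['c1']-X['c2'];print(np.degrees(np.arctan2(e[1],e[0])))
q=(p-h)[:2];print('peg r',np.linalg.norm(q),np.degrees(np.arctan2(q[1],q[0])))
```

```text
knob [0.6443 0.1685 0.163 ] [1.1 1.1]
peg [ 0.4971 -0.1741  0.1317] [1.2 1.2]
hub [ 0.5958 -0.1426  0.0883] [1.3 1.3]
c1 [ 0.6619 -0.0984  0.1971] [0.2 0.2]
c2 [ 0.5472 -0.0807  0.2019] [0.6 0.6]
dist 0.31485375497007645 yaw of station y 81.14251261073761
spout 0.05380214907516985 80.63485730613863 0.11612895627734403
-8.744169397114641
peg r 0.10358994800633359 -162.33325278595584
```

Run:
```python
from h import *
o=observe();M=R.from_rotvec(o['orientation']).as_matrix();print(M.round(3))
print(np.degrees(np.arctan2(M[1,0],M[0,0])), o['time'])
p=np.array([.5958+.105*np.cos(np.radians(-162.3)),-.1426+.105*np.sin(np.radians(-162.3))]);print(p,(p-o['position'][:2])/.03)
```

```text
[[-0.32  -0.     0.947]
 [-0.947 -0.001 -0.32 ]
 [ 0.001 -1.     0.   ]]
-108.66360134464553 0.15
[ 0.49577054 -0.17452347] [ 10.12998694 -24.75843928]
```

>>> carry_out:
  moves: [0,0.4,-1,0.1,-1,0,0.8,-2,0.2,-2,0,1.2,-3,0.3,-3.3,0,1.7,-4,0.4,-4.6,0,2.1,-5,0.5,-6,0,2.5,-6,0.5,-7.3,0,2.9,-7,0.5,-8.6,0,3.3,-8,0.5,-10,0,3.7,-9,0.5,-11.3,0,4.1,-10,0.5,-12.6,0,4.5,-11,0.5,-14,0,4.9,-12,0.5,-15]

```text
time: 1.15
position: [0.3391, 0.2069, 0.2463]
orientation: [-0.076, -2.187, 2.185]
contact_force: [1.3, 0.8, 0.4]
opening: 1.0
```

>>> carry_out:
  moves: [0,0.4,-1,0,-0.5,0,0.8,-2,0,-1,0,1.2,-3,0,-1,0,1.6,-4,0,-1,0,2,-5,0,-1,0,2.5,-6,0,-1,0,2.9,-7,0,-1,0,3.3,-8,0,-1,0,3.7,-9,0,-1,0,4.1,-10,0,-1,0,4.5,-11,0,-1,0,4.7,-11.5,0,-1]

```text
time: 2.15
position: [0.4803, -0.1394, 0.2455]
orientation: [-0.163, -2.14, 2.141]
contact_force: [-0.5, 0.9, -0.1]
opening: 1.0
```

Run:
```python
from h import *
o=observe();M=R.from_rotvec(o['orientation']).as_matrix()
print(o['time'],o['position'],np.degrees(np.arctan2(M[1,0],M[0,0])),o['joint_pos'])
m=camera_model('wrist');cv2.imwrite('pics/w1.png',cv2.cvtColor(snapshot('wrist'),cv2.COLOR_RGB2BGR))
X=np.array([[.4958,-.1745,.134],[.5958,-.1426,.088]]);print(proj(m,X)); np.save('w1.npy',np.r_[m['xyz'],m['attitude']])
```

```text
2.15 [ 0.48028532 -0.13938289  0.24545395] 171.202976153059 [ 1.21530098e-01 -2.24056178e-01 -1.36159749e-01  2.32767559e-04
 -1.66033565e+00 -2.75045997e-01]
[[250.68857978 165.31584273]
 [163.09494166 202.09826948]]
```

View pics/w1.png

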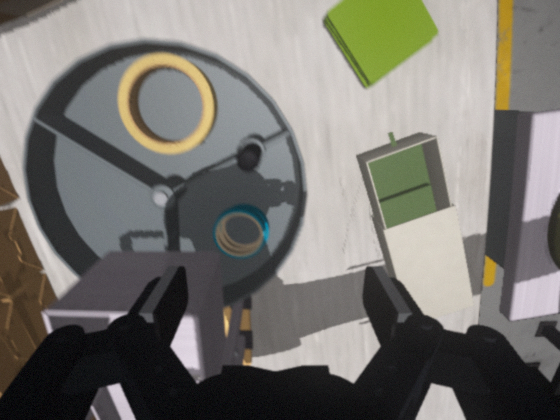

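Run:
```python
from h import *
o=observe();M=R.from_rotvec(o['orientation']).as_matrix()
print(o['time'],o['position'],np.degrees(np.arctan2(M[1,0],M[0,0])))
m=camera_model('wrist');im=cv2.cvtColor(snapshot('wrist'),cv2.COLOR_RGB2BGR);cv2.imwrite('pics/w2.png',im)
X=np.array([[.4958,-.1745,.134],[.4958,-.1745,.084],[.5958,-.1426,.088]]);q=proj(m,X);print(q,m)
for a in q: cv2.circle(im,tuple(int(round(v)) for v in a),1,(0,0,255),-1)
cv2.imwrite('pics/w2z.png',cv2.resize(im[110:250,120:310],None,fx=4,fy=4,interpolation=cv2.INTER_CUBIC))
```

```text
2.2 [ 0.48050543 -0.14025599  0.24503319] 171.14316278155707
[[250.9511128  166.54798549]
 [254.59518037 156.24571912]
 [163.2717306  203.26675783]] {'fx': 311.22044717429986, 'fy': 311.22044717429986, 'cx': 274.9635609335663, 'cy': 205.68976702822115, 'distortion': array([-0.05223895,  0.        ,  0.        ,  0.        ,  0.        ]), 'xyz': array([ 0.4687641 , -0.22259728,  0.38718522]), 'attitude': array([-0.03471375, -0.4861518 ,  2.94788335])}
```

View pics/w2z.png

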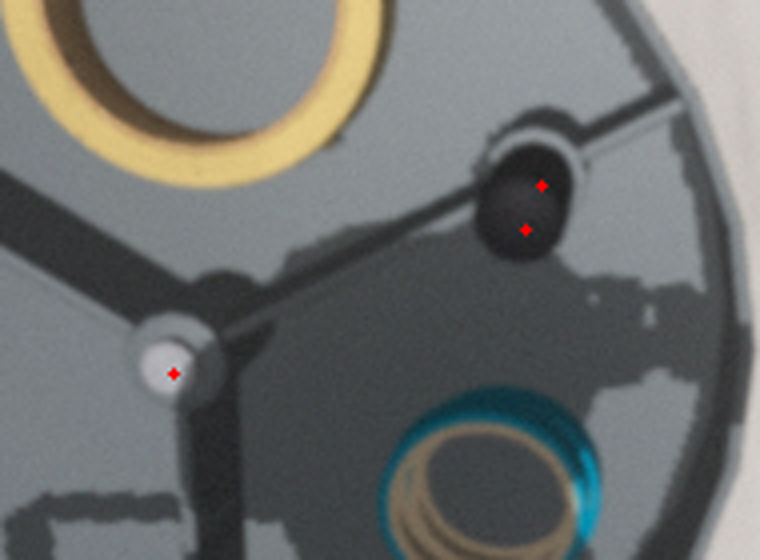

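>>> carry_out:
  moves: [0,0.25,-0.6,0,0,0,0.5,-1.2,-0.5,0,0,0.5,-1.2,-1,0,0,0.5,-1.2,-1.5,0,0,0.5,-1.2,-1.5,0,0,0.5,-1.2,-1.5,0]

```text
time: 2.75
position: [0.4946, -0.1721, 0.2009]
orientation: [-0.16, -2.142, 2.143]
contact_force: [0.5, 0.0, 0.8]
opening: 0.996
```

Run:
```python
from h import *
o=observe()
print(o['time'],o['position'],o['contact_force'])
m=camera_model('wrist');im=cv2.cvtColor(snapshot('wrist'),cv2.COLOR_RGB2BGR);cv2.imwrite('pics/w3.png',im)
X=np.array([[.4958,-.1745,.134],[.5958,-.1426,.088]]);q=proj(m,X);print(q)
for a in q: cv2.circle(im,tuple(int(round(v)) for v in a),1,(0,0,255),-1)
cv2.imwrite('pics/w3z.png',im)
```

```text
2.75 [ 0.49457615 -0.17212554  0.20090228] [0.49167391 0.0044024  0.79011191]
[[273.82762861 218.96750094]
 [171.09719999 248.29721534]]
```

View pics/w3z.png

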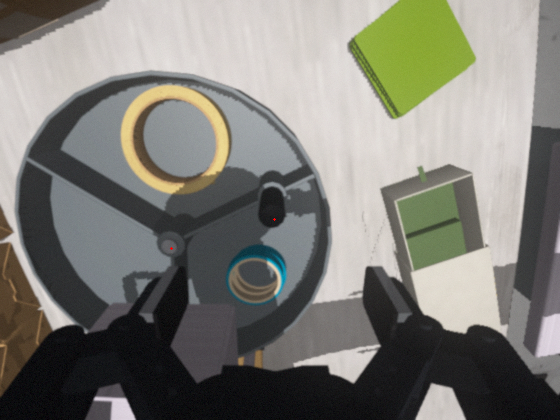

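>>> carry_out:
  moves: [0,0,-0.1,-1,0,0,0,-0.1,-2,0,0,0,-0.1,-3,0,0,0,-0.1,-3.5,0,0,0,-0.1,-3.5,0,1,0,-0.1,-3.5,0,1,0,-0.1,-3.5,0,1,0,-0.1,-3.5,0,1,0,-0.1,-3.5,0,1,0,-0.1,-3.5,0,1,0,-0.1,-3.5,0,1,0,-0.1,-3.5,0]
  force: 40

```text
time: 3.8
position: [0.4964, -0.1753, 0.0975]
orientation: [-0.166, -2.145, 2.144]
contact_force: [4.6, 1.9, 2.6]
opening: 0.219
```

Run:
```python
from h import *
o=observe()
print(o['time'],o['position'],o['contact_force'],o['opening'])
C=np.array([.5958,-.1426]);p=o['position'][:2]
v=p-C;print('r',np.linalg.norm(v),np.degrees(np.arctan2(v[1],v[0])))
for a in np.linspace(-162.6,-98.9,12):
    t=C+.105*np.array([np.cos(np.radians(a)),np.sin(np.radians(a))]);print(round(a,1),((t-p)/.03).round(2))
```

```text
3.8 [ 0.4964192  -0.17534773  0.09753923] [4.6395736  1.88136425 2.62347341] 0.21882454870031914
r 0.10463726677193158 -161.76203392897315
-162.6 [-0.03  0.04]
-156.8 [ 0.1  -0.29]
-151.0 [ 0.25 -0.6 ]
-145.2 [ 0.44 -0.9 ]
-139.4 [ 0.65 -1.18]
-133.6 [ 0.9  -1.44]
-127.9 [ 1.16 -1.67]
-122.1 [ 1.45 -1.87]
-116.3 [ 1.76 -2.05]
-110.5 [ 2.09 -2.19]
-104.7 [ 2.43 -2.29]
-98.9 [ 2.77 -2.37]
```

>>> carry_out:
  moves: [1,0.05,-0.14,0,0,1,0.1,-0.29,0,0,1,0.17,-0.45,0,0,1,0.25,-0.6,0,0,1,0.34,-0.75,0,0,1,0.44,-0.9,0,0,1,0.54,-1.04,0,0,1,0.65,-1.18,0,0,1,0.77,-1.31,0,0,1,0.9,-1.44,0,0,1,1.03,-1.56,0,0,1,1.16,-1.67,0,0]

```text
time: 4.8
position: [0.5268, -0.2284, 0.0974]
orientation: [-0.156, -2.135, 2.144]
contact_force: [-12.3, -5.6, 8.9]
opening: 0.224
```

Run:
```python
from h import *
o=observe()
print(o['time'],o['position'],o['contact_force'],o['opening'])
C=np.array([.5958,-.1426]);p=o['position'][:2]
v=p-C;print('r',np.linalg.norm(v),np.degrees(np.arctan2(v[1],v[0])))
```

```text
4.8 [ 0.52680219 -0.22840139  0.09744203] [-12.25625479  -5.57491146   8.92299379] 0.22403868699853724
r 0.11010257438755056 -128.80475200823696
```

>>> carry_out:
  moves: [1,0.14,-0.1,0,0,1,0.29,-0.2,0,0,1,0.44,-0.29,0,0,1,0.6,-0.38,0,0,1,0.76,-0.45,0,0,1,0.93,-0.52,0,0,1,1.1,-0.57,0,0,1,1.27,-0.62,0,0,1,1.44,-0.66,0,0,1,1.63,-0.7,0,0,1,1.63,-0.7,0,0,1,1.63,-0.7,0,0]

```text
time: 5.8
position: [0.5776, -0.2495, 0.0974]
orientation: [-0.161, -2.137, 2.146]
contact_force: [-4.4, -7.8, 2.7]
opening: 0.219
```

Run:
```python
from h import *
o=observe()
print(o['time'],o['position'],o['contact_force'],o['opening'])
C=np.array([.5958,-.1426]);p=o['position'][:2]
v=p-C;print('r',np.linalg.norm(v),np.degrees(np.arctan2(v[1],v[0])))
for n in ('top','scene','wrist'):
  im=cv2.cvtColor(snapshot(n),cv2.COLOR_RGB2BGR);cv2.imwrite(f'pics/{n}4.png',im)
```

```text
5.8 [ 0.5775616  -0.24953123  0.09739125] [-4.42885026 -7.8018763   2.72894199] 0.21892374576606405
r 0.10847546384998465 -99.67933687777551
```

View pics/top4.png

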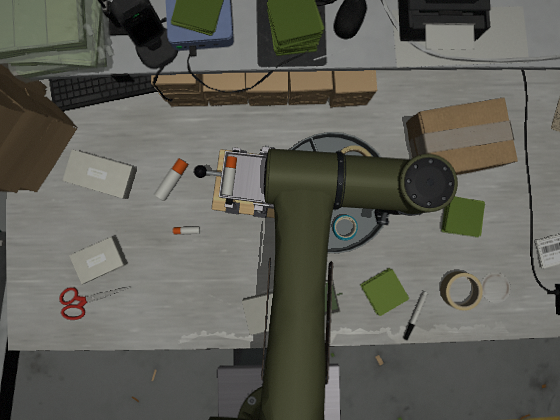

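View pics/wrist4.png

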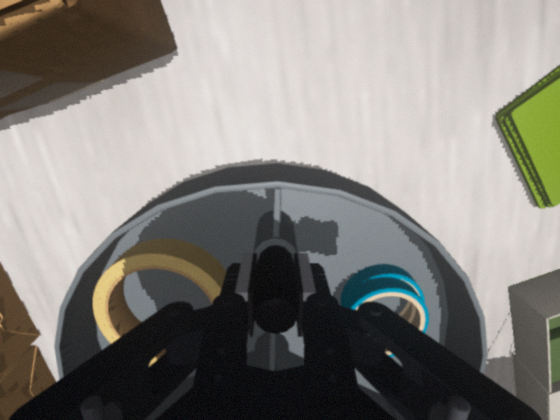

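>>> carry_out:
  moves: [0.4,0,0,0,0,0.4,0,0,0,0,0.4,0,0,0,0,0.4,0,0,0,0,0.4,0,0,0.5,0,0.4,0,0,1.2,0,0.4,0,0,2.2,0,0.4,0,0,3.2,0,0.4,0,0,4.2,0,0.4,0,0,5.2,0,0.4,0,0,6,0,0.4,0,0,6,0]

```text
time: 6.95
position: [0.5798, -0.2474, 0.2831]
orientation: [-0.172, -2.144, 2.149]
contact_force: [0.3, -1.2, 0.7]
opening: 0.6
```

>>> carry_out:
  moves: [0.4,0.1,0.8,0,0,0.3,0.3,2,0,0,0.2,0.5,3.2,0,0,0.1,0.7,4.4,0,0,0,0.9,5.6,0,0,0,1.1,6.8,0,0,0,1.3,8,0,0,0,1.5,9.2,0,0,0,1.7,10.4,0,0,0,1.9,11.4,0,0,0,1.9,11.4,0,0,0,1.9,11.4,0,0]

```text
time: 7.95
position: [0.6356, 0.0973, 0.2751]
orientation: [-0.157, -2.143, 2.144]
contact_force: [-1.0, -0.6, -0.4]
opening: 1.003
```

Run:
```python
from h import *
o=observe();M=R.from_rotvec(o['orientation']).as_matrix()
print(o['time'],o['position'],o['contact_force'],o['opening'],np.degrees(np.arctan2(M[1,0],M[0,0])))
m=camera_model('wrist');print(proj(m,[[.6443,.1685,.163],[.5958,-.1426,.088]]),m['xyz'],m['attitude'])
for n in ('top','scene','wrist'):
  im=cv2.cvtColor(snapshot(n),cv2.COLOR_RGB2BGR);cv2.imwrite(f'pics/{n}5.png',im)
```

```text
7.95 [0.63556609 0.09731699 0.27506599] [-1.03051478 -0.55471756 -0.42522238] 1.003089780634334 171.50804509045525
[[277.74590314 275.14550323]
 [279.77652445 -86.19053029]] [0.62423658 0.01483293 0.41717417] [-0.03421569 -0.48796293  2.9540237 ]
```

View pics/top5.png

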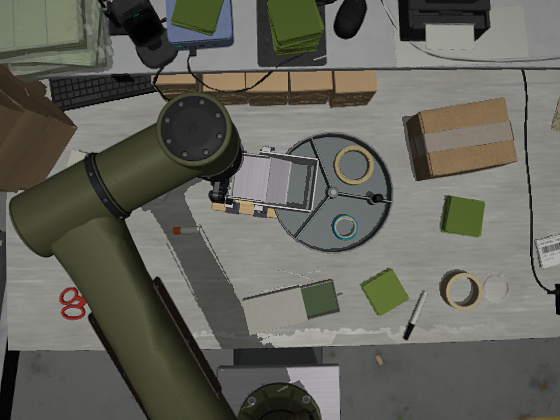

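View pics/scene5.png

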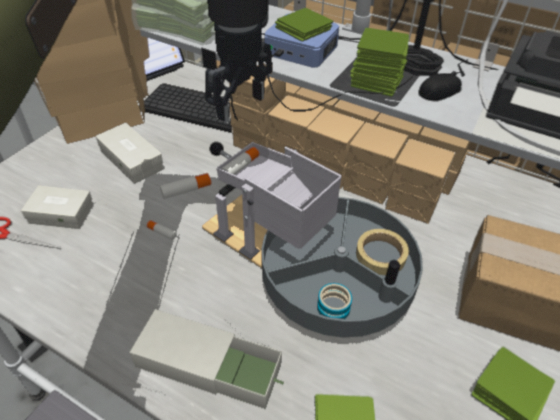

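View pics/wrist5.png

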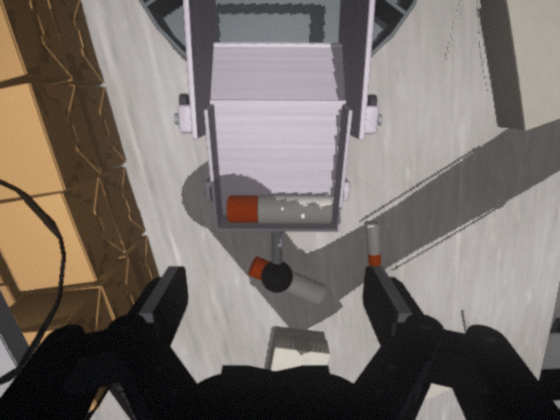

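Run:
```python
from h import *
b=cv2.imread('pics/top5.png')
cv2.imwrite('pics/t5z.png',cv2.resize(b[120:260,230:400],None,fx=4,fy=4,interpolation=cv2.INTER_CUBIC))
t=camera_model('top');s=camera_model('scene')
p,r=tri([(t,(377,198)),(s,(393,265))]);print(p,r)
v=p[:2]-[.5958,-.1426];print(np.linalg.norm(v),np.degrees(np.arctan2(v[1],v[0])))
```

```text
[ 0.57651319 -0.24387561  0.12648598] [np.float64(1.7372455388911914), np.float64(1.7372455388912753)]
0.10309573432625943 -100.78223485312198
```

View pics/t5z.png

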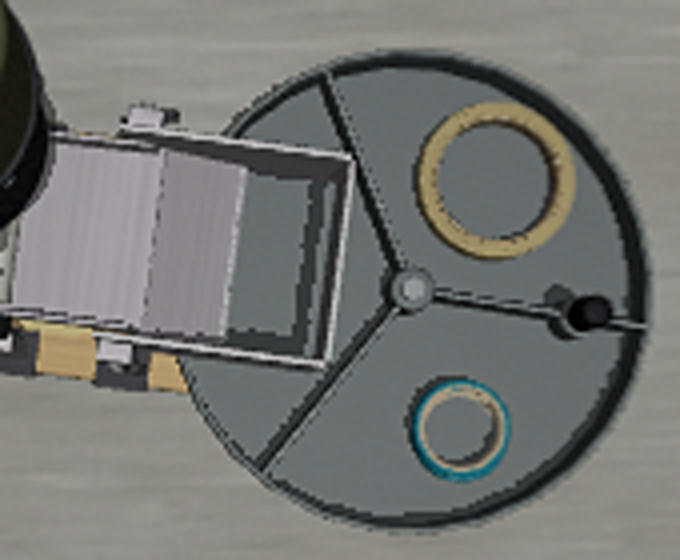

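>>> carry_out:
  moves: [0,0.1,0.8,0,0,0,0.2,1.6,0,0,0,0.3,2.35,0,0,0,0.3,2.35,-0.8,0,0,0.3,2.35,-1.6,0,0,0.3,2.35,-2,0,0,0.3,2.35,-2,0]

```text
time: 8.68
position: [0.6436, 0.1645, 0.2126]
orientation: [-0.158, -2.137, 2.142]
contact_force: [-0.5, -0.2, -1.0]
opening: 1.001
```

Run:
```python
from h import *
o=observe()
print(o['time'],o['position'],o['contact_force'])
m=camera_model('wrist');print(proj(m,[[.6443,.1685,.163]]))
im=cv2.cvtColor(snapshot('wrist'),cv2.COLOR_RGB2BGR);cv2.imwrite(f'pics/w6.png',im)
```

```text
8.6833 [0.64355064 0.16450116 0.21255455] [-0.47962497 -0.17514343 -1.01375907]
[[275.65709941 237.04110703]]
```

View pics/w6.png

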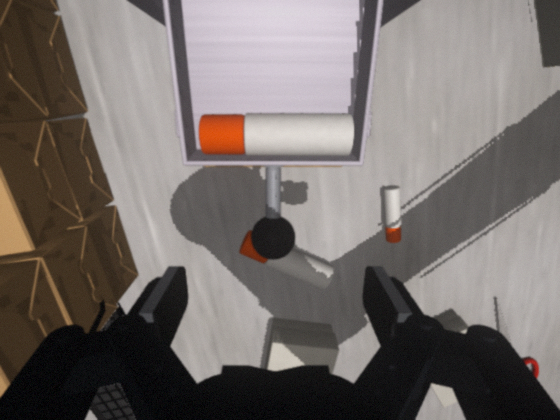

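Run:
```python
from h import *
t=camera_model('top')
for u in (165,200,240):
  for v,z in ((107,0.0),(78,.1),(105,.1)): print(u,v,z,atz(t,(u,v),z).round(3))
```

```text
165 107 0.0 [0.838 0.286 0.   ]
165 78 0.1 [0.885 0.264 0.1  ]
165 105 0.1 [0.817 0.264 0.1  ]
200 107 0.0 [0.835 0.193 0.   ]
200 78 0.1 [0.882 0.177 0.1  ]
200 105 0.1 [0.815 0.178 0.1  ]
240 107 0.0 [ 0.832  0.087 -0.   ]
240 78 0.1 [0.88  0.079 0.1  ]
240 105 0.1 [0.812 0.08  0.1  ]
```

Clear of the boxes. Descending and gripping the knob.

>>> carry_out:
  moves: [0,0,0.13,-0.8,0,0,0,0.13,-1.6,0,0,0,0.13,-2.4,0,0,0,0.13,-2.4,0,1,0,0.13,-2.4,0,1,0,0.13,-2.4,0,1,0,0.13,-2.4,0,1,0,0.13,-2.4,0,1,0,0.13,-2.4,0,1,0,0.13,-2.4,0,1,0,0.13,-2.4,0,1,0,0.13,-2.4,0]
  force: 45

```text
time: 9.73
position: [0.6456, 0.1699, 0.1463]
orientation: [-0.166, -2.145, 2.143]
contact_force: [0.4, 0.5, 6.1]
opening: 0.324
```

Run:
```python
from h import *
o=observe()
print(o['time'],o['position'],o['contact_force'],o['opening'])
for n in ('scene','wrist'):
  im=cv2.cvtColor(snapshot(n),cv2.COLOR_RGB2BGR);cv2.imwrite(f'pics/{n}7.png',im)
u=np.array([np.cos(np.radians(81.1)),np.sin(np.radians(81.1))])
f=lambda a:np.r_[(160+156*np.cos(a-.0128))*u,165+156*np.sin(a-.0128)]
for a in np.arange(0,.92,.05): print(round(a,2),((f(a)-f(0))/30).round(2))
```

```text
9.7333 [0.64558076 0.16985152 0.14634039] [0.39514233 0.47153979 6.06435639] 0.3236930368033301
0.0 [0. 0. 0.]
0.05 [-0.   -0.    0.26]
0.1 [-0.   -0.02  0.52]
0.15 [-0.01 -0.05  0.78]
0.2 [-0.01 -0.09  1.03]
0.25 [-0.02 -0.14  1.29]
0.3 [-0.03 -0.21  1.54]
0.35 [-0.05 -0.29  1.79]
0.4 [-0.06 -0.38  2.03]
0.45 [-0.08 -0.48  2.27]
0.5 [-0.09 -0.6   2.5 ]
0.55 [-0.11 -0.72  2.73]
0.6 [-0.13 -0.86  2.95]
0.65 [-0.16 -1.01  3.16]
0.7 [-0.18 -1.17  3.37]
0.75 [-0.21 -1.33  3.56]
0.8 [-0.24 -1.51  3.75]
0.85 [-0.27 -1.7   3.93]
0.9 [-0.3  -1.89  4.1 ]
```

View pics/scene7.png

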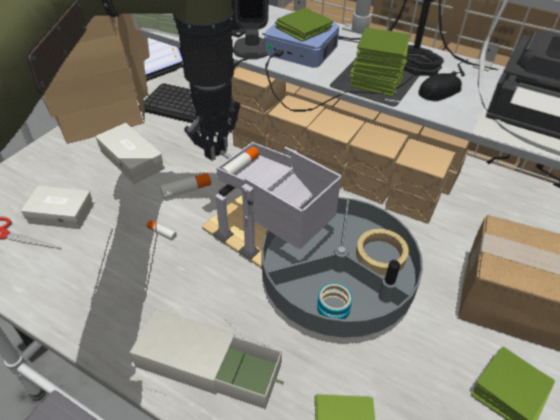

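View pics/wrist7.png

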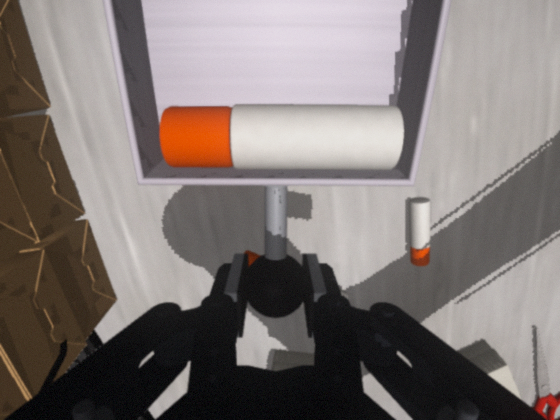

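>>> carry_out:
  moves: [1,0,0,0.26,0,1,0,-0.02,0.52,0,1,-0.01,-0.05,0.78,0,1,-0.01,-0.09,1.03,0,1,-0.02,-0.14,1.29,0,1,-0.03,-0.21,1.54,0,1,-0.05,-0.29,1.79,0,1,-0.06,-0.38,2.03,0,1,-0.08,-0.48,2.27,0,1,-0.09,-0.6,2.5,0]

```text
time: 10.67
position: [0.6425, 0.1511, 0.2186]
orientation: [-0.163, -2.142, 2.143]
contact_force: [5.2, -2.8, -4.1]
opening: 0.321
```

Run:
```python
from h import *
o=observe()
print(o['time'],o['position'],o['contact_force'],o['opening'])
for n in ('scene','wrist'):
  im=cv2.cvtColor(snapshot(n),cv2.COLOR_RGB2BGR);cv2.imwrite(f'pics/{n}8.png',im)
```

```text
10.6667 [0.6425089  0.15110665 0.2186197 ] [ 5.18225299 -2.84844083 -4.07983194] 0.32147544869309286
```

View pics/scene8.png

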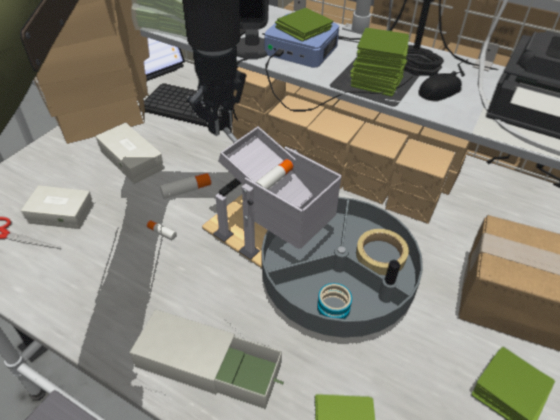

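Tray is up and the stick is rolling (about (275,173)). Continue to about 0.8.

>>> carry_out:
  moves: [1,-0.02,-0.12,0.23,0,1,-0.04,-0.26,0.45,0,1,-0.07,-0.41,0.66,0,1,-0.09,-0.57,0.87,0,1,-0.12,-0.73,1.06,0,1,-0.15,-0.91,1.25,0,1,-0.15,-0.91,1.25,0,1,-0.15,-0.91,1.25,0,1,-0.15,-0.91,1.25,0,1,-0.15,-0.91,1.25,0,1,-0.15,-0.91,1.25,0]

```text
time: 11.68
position: [0.6383, 0.1241, 0.2558]
orientation: [-0.164, -2.142, 2.143]
contact_force: [6.8, -2.2, -3.4]
opening: 0.325
```

Run:
```python
from h import *
o=observe()
print(o['time'],o['position'],o['contact_force'],o['opening'])
for n in ('scene','top'):
  im=cv2.cvtColor(snapshot(n),cv2.COLOR_RGB2BGR);cv2.imwrite(f'pics/{n}9.png',im)
```

```text
11.6833 [0.63826202 0.12409749 0.25577378] [ 6.79848118 -2.23234442 -3.42730495] 0.32454928705538383
```

View pics/scene9.png

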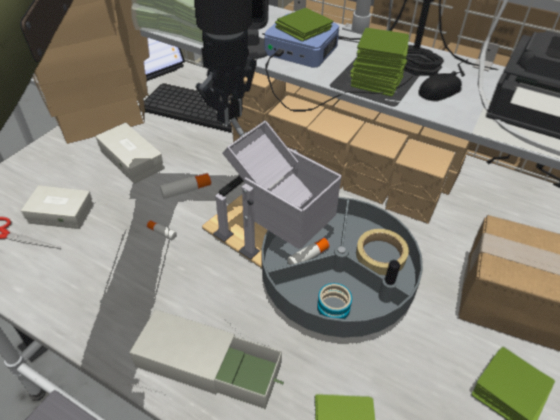

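View pics/top9.png

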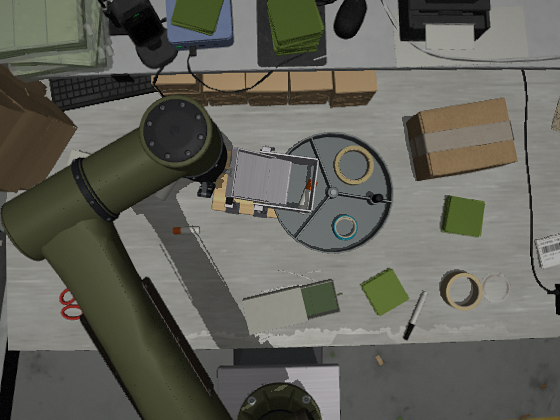

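>>> carry_out:
  moves: [1,0.03,0.18,-0.19,0,1,0.06,0.34,-0.38,0,1,0.08,0.5,-0.59,0,1,0.11,0.65,-0.8,0,1,0.13,0.79,-1.02,0,1,0.15,0.91,-1.25,0,1,0.16,1.03,-1.48,0,1,0.18,1.13,-1.72,0,1,0.19,1.22,-1.96,0,1,0.21,1.3,-2.21,0]

```text
time: 12.62
position: [0.6446, 0.1643, 0.1908]
orientation: [-0.165, -2.146, 2.143]
contact_force: [3.9, -0.4, 0.9]
opening: 0.325
```

>>> carry_out:
  moves: [1,0.01,0.07,-0.25,0,1,0.02,0.12,-0.51,0,1,0.02,0.16,-0.76,0,1,0.03,0.19,-1.02,0,1,0.03,0.21,-1.28,0,1,0.03,0.21,-1.54,0,1,0.03,0.21,-1.54,0,1,0.03,0.21,-1.54,0]

```text
time: 13.28
position: [0.6457, 0.1704, 0.1475]
orientation: [-0.166, -2.147, 2.143]
contact_force: [-0.0, 2.1, 8.9]
opening: 0.322
```

Run:
```python
from h import *
o=observe()
print(o['time'],o['position'],o['contact_force'],o['opening'])
for n in ('scene','top'):
  im=cv2.cvtColor(snapshot(n),cv2.COLOR_RGB2BGR);cv2.imwrite(f'pics/{n}10.png',im)
  c=im[130:300,200:430] if n=='scene' else im[120:260,190:400]
  cv2.imwrite(f'pics/{n}10z.png',cv2.resize(c,None,fx=3.4,fy=3.4,interpolation=cv2.INTER_CUBIC))
```

```text
13.2833 [0.64565151 0.17042384 0.14748388] [-0.0486651   2.08036449  8.88423527] 0.3218440291320322
```

View pics/scene10z.png

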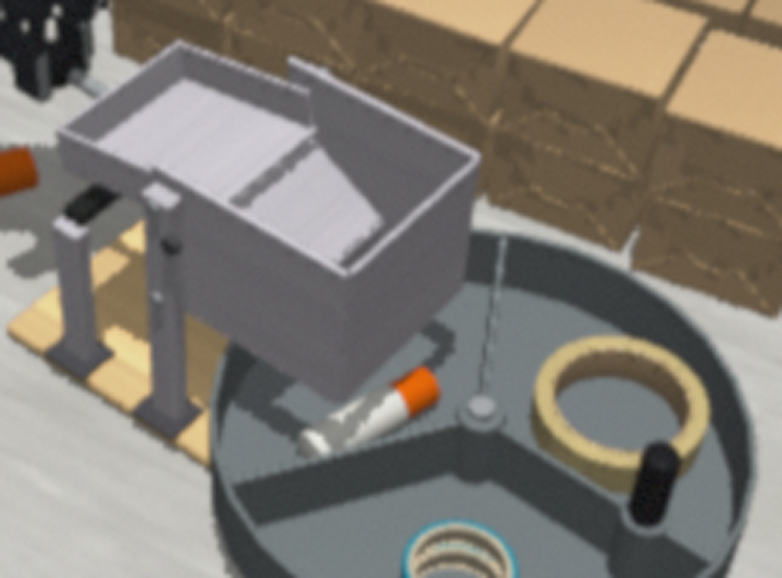

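View pics/top10z.png

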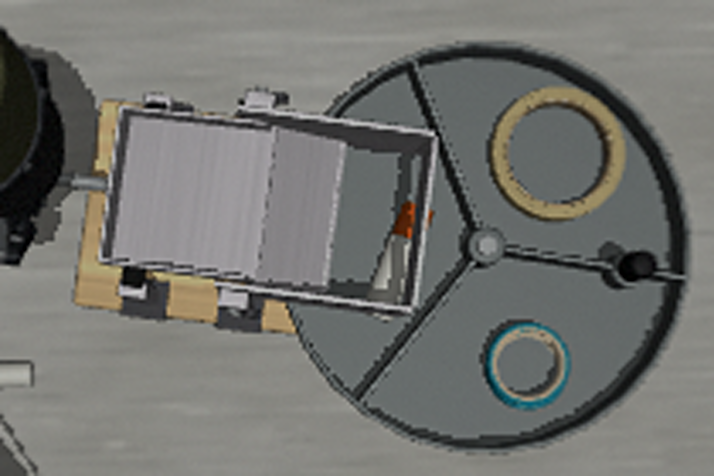

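>>> carry_out:
  moves: [0.3,0,0,0,0,0.2,0,0,0,0,0.2,0,0,0,0,0.2,0,0,0,0,0.2,0,0,0.3,0,0.2,0,0.1,1,0,0.2,0,0.2,2,0,0.2,0,0.3,3,0,0.2,0,0.4,4,0,0.2,0,0.5,4.5,0,0.2,0,0.5,4.5,0,0.2,0,0.5,4.5,0]

```text
time: 14.38
position: [0.6449, 0.185, 0.2806]
orientation: [-0.164, -2.145, 2.142]
contact_force: [-0.1, 0.6, -0.7]
opening: 0.802
```

Run:
```python
from h import *
o=observe()
print(o['time'],o['position'],o['contact_force'],o['opening'])
s=camera_model('scene');t=camera_model('top')
for n in ('scene','top','wrist'):
  im=cv2.cvtColor(snapshot(n),cv2.COLOR_RGB2BGR);cv2.imwrite(f'pics/{n}11.png',im)
  c=im[130:300,200:430] if n=='scene' else im[120:260,190:400]
  cv2.imwrite(f'pics/{n}11z.png',cv2.resize(c,None,fx=3.4,fy=3.4,interpolation=cv2.INTER_CUBIC))
C=np.array([.5958,-.1426]);u=np.array([np.cos(np.radians(81)),np.sin(np.radians(81))])
x,r=tri([(s,(308.8,250.6)),(t,(308.5,194))]);print(x,r,np.linalg.norm(x[:2]-C-.085*u))
for x in (atz(s,(308.8,250.6),.05),atz(t,(308.5,194),.05)):print(x,np.linalg.norm(x[:2]-C-.085*u))
```

```text
14.3833 [0.64490477 0.18499651 0.28063045] [-0.07576641  0.6183145  -0.72049743] 0.802255955171549
[ 0.59244618 -0.08290816  0.04943606] [np.float64(2.9268791446587055), np.float64(2.926879144658807)] 0.029425773976769515
[ 0.59031838 -0.08068688  0.05      ] 0.028955360396028255
[ 0.59390498 -0.08539887  0.05      ] 0.030764999666189483
```

View pics/scene11.png

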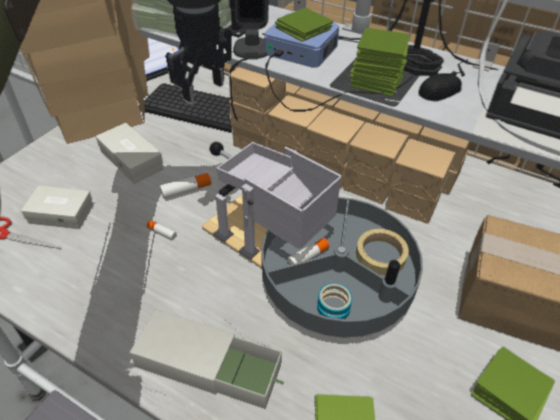

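View pics/top11z.png

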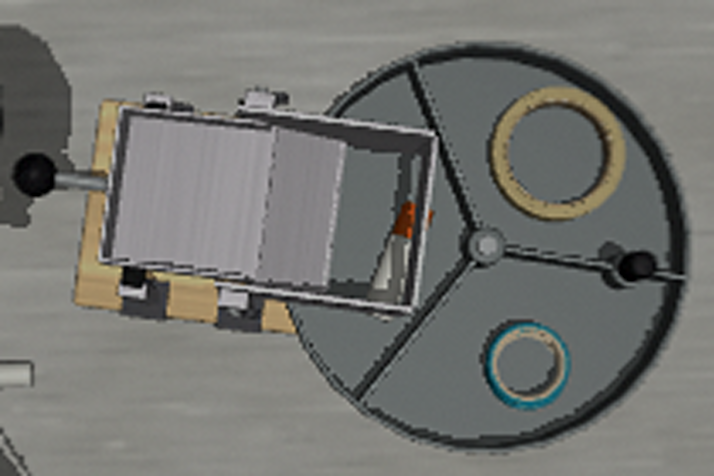

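View pics/wrist11.png

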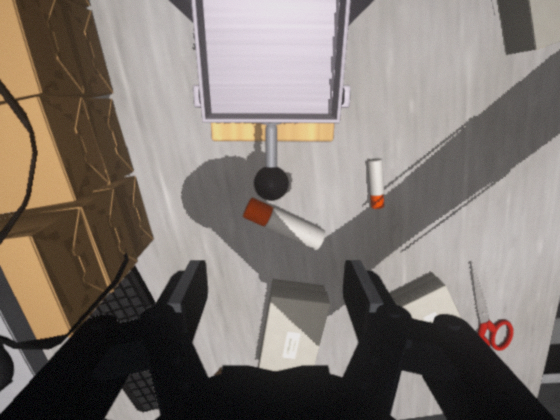

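The stick lies in the compartment at z of about 0.05. The tray is down, the knob is free and nothing is touched, so I'm handing in.

```bash
python3 -c "
from station import *
print(job_done())"
```

```text
the job is handed in; nothing more can be done
None
```

I gripped the peg, turned the carousel about 63° until the empty compartment stood under the chute, and let go. Then I lifted the tray by its knob to about 0.8 rad, and the glue stick rolled down the chute. I lowered the tray again, released the knob and handed the job in at about 14.5 s.

Last checks before handing in:
- **Carousel:** about 1–2° from square, measured after I let go of the peg. It looked the same in the last pictures.
- **Glue stick:** its middle is about 30 mm from the compartment's middle and about 14 mm above the floor. It had not moved between the last two sets of pictures. The scene and top views put its middle about 6 mm apart, because the chute partly hides it; this is well inside the 65 mm limit.
- **Tray:** back down, judged from the pictures; the knob returned to within about 1 mm of its starting height.
- **Gripper:** more than 90 mm above the knob and touching nothing, with the force reading near zero.

No check failed. I saw at most about 15 N at the wrist, while turning the peg.

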